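Bolt the test chamber shut and start the test

ROBOT

A 6-joint arm with a two-finger parallel gripper is mounted at the origin on the work surface. World frame = base frame: x ahead of the robot, y to its left, z up, the work surface at z = 0. Lengths are in m, angles in degrees, forces in N, time in s.
With the tool pointing down it reaches from about 0.4 to 0.825 m from the base axis. Payload 7 kg.
Tool frame: the origin (TCP) lies midway between the tips of the shut fingers; the grasp point (between the pads) lies ctrl.grasp_offset behind it (ctrl.grasp_offset is the distance from the TCP to the grasp point, in m); z points along the fingers, y is the line along which they close (so a half turn about z gives the same grasp; the last joint's range is limited). The gripper opens to 88 mm and grips with 3 to 60 N. Pads are 19 mm wide; open, the fingers measure 130 mm over their backs; the gripper's body (78 mm by 193 mm) begins 47 mm behind the grasp point.
Start: joints at [-47.664, 20.546, 0.682, 0, -70.136, -16.507], TCP at [0.294, -0.608, 0.227] pointing down, gripper open.
Joint ranges: [-176.03, 176.03], [-82.01, 121.73], [-58.28, 71.71], [-173.87, 95.51], [-174.79, -0.11], [-173.66, 173.66]. Speed limits (degrees/s): [136.94, 136.94, 172.46, 180, 180, 180].

INTERFACE

Orientations are given as [roll, pitch, yaw] about the fixed x, y, z axes, in that order (R = Rz(yaw) Ry(pitch) Rx(roll)).
In Python, from plant import ctrl gives the robot as it stands. The module is installed in compiled form; this text tells all that it offers.
- The arm moves only by the tool send_rows, never from a script. Its argument "increments" is a list that holds one entry, the list of rows, each a list of 4 numbers: the shift along the world's x, y, z normalised to -1 to 1, where 1 is 0.2 m, then the turn about the world's z normalised to -1 to 1, where 1 is 1.5 rad. In form: [[[x, y, z, roll], ...]]. A call has 1 to 12 rows; each row is the pose to reach, as a shift and turn from the pose commanded when the call began; what a row does not reach only later rows make up. A row lasts 1/8 s, in which the tool goes at most 62.5 mm and 10.7 degrees, less where a joint would pass 70% of its speed; a pose out of reach is approached as far as the arm can. A call with a number of a shift or a turn outside -1 to 1 is refused whole. A call with a gripper value outside its range is refused whole. "jaw" is the opening, from 0 (shut) to 1 (fully open), set as the call begins (left out, the last holds). The fingers move at their own pace and stop on an object; the grip force is fixed at half the most. Time passes only in rows, so rows that repeat a pose let the fingers close. It gives the time, the measured TCP pose, the force, the opening and the grip force at its end, in the units of the state.
- ctrl.get_obs(): the state, without advancing time (a new reading comes with each control period).
- ctrl.snapshot(name): name is "scene" or "top" or "wrist"; returns the picture (384x512x3 uint8, red, green, blue); there is no depth.
- ctrl.calibration(name): a dict with "mtx" (3x3 intrinsics, pixels), "eye" and "attitude" of the camera in the world. Camera axes: x right, y up, looking along -z (the intrinsics and any distortion apply to the point x, -y, -z); pixel columns grow to the right and rows downward; lengths in m; the calibration is good to about 2 mm. A picture is of the moment at which its call begins: read the wrist's pose just before it. calibration takes no time and is no camera call; for the wrist camera it gives the pose at the moment of the call.
- ctrl.close_job(): hands the job in; it is judged then, once.
Trained networks look in the newest picture that a camera, given by its name, has taken for a name from the list of things; names that differ only in an ending like _2 or _b are one class to them, and where a whole thing is asked for, a point or a joint stands for the part that bears it (a point fixed in the world has none). Each returns a list of dicts, best first, with "conf" (0 to 1); they miss things now and then, are a little off and sometimes report something else, mostly with a low value. They report only what shows in the picture. A call takes as long as a camera call.
- ctrl.trace(thing, camera): "mask" (384x512 bool, what is visible of it) and "bbox" ([left, top, right, bottom] in pixels, round what is visible of it).
- ctrl.spot_point(thing, camera): "pixel" ([row, column] in pixels: a listed point, or the origin of a listed thing).
The state is a dict: "clock": time; "joint_pos": joint angles; "qvel": joint speeds; "tau": joint torques, N m; "tool_pos": TCP position; "orientation": TCP orientation; "force": force on the tool from outside, world axes, zero at the start; "moment": the same for the moment, N m; "opening": finger opening in m; "gripper_force": force on a finger pad.
Only numpy, scipy, OpenCV 4.12 (cv2) and the standard library are available. Lean on these libraries where they do the work, as an engineer would, in place of code of your own. Each camera call takes 0.05 s, during which the arm holds its last target. There are 200 camera calls.

TASK

Lock the cover of the test chamber: raise the bolt's knob out of its parking notch, slide the bolt into its keeper, and lay the knob fully down in the locking notch, whose place you must find by eye or by feel. Only then start the test on the console: press the round key fully and let it go, then the square key, one at a time, never pressing the oblong key or either key before the bolt is locked. Leave the knob lying down in the locking notch, all keys up, and the jig, the jar and the screwdriver where they stand.

Things in the scene. Friction and masses are not known exactly. Their poses are not given: they have to be found in the camera images.
- chamber: Grey cast test chamber, fixed, 150 (x) x 220 (y) x 60 mm high, a steel barrel bolt on its cover along the chamber's y. Origin: centre of the underside; z up. The bolt slides to +y into the keeper; the knob lies down to the -x side, roughly towards the robot. Straps and keeper reach 91 mm above the bench; the notched steel lip, 6 to 26 mm to the -x side of the bolt axis, 104 mm.
- bolt_axis (a point): Point on the bolt's axis below the knob when the bolt is fully drawn back (joint bolt = 0); 76 mm above the bench; the axis runs along the chamber's y. Its orientation is the chamber's.
- keeper (a point): Centre of the steel keeper arch on the chamber, on the bolt's axis, 113 mm to +y from bolt_axis. The bolt's nose is through the keeper once joint bolt is above 0.030.
- bolt (a joint): Travel of the steel bolt (14 mm diameter) to the chamber's +y, m: 0 drawn back, end stop 0.068; about 2 N of friction, stays where left. Parking notch at 0 to 0.004. The locking notch, 14 mm wide for the 8 mm stem, on the same side, has its middle anywhere from 0.038 to 0.058: its strike plate is set differently on every unit and is not reported.
- knob (a joint): Tilt of the knob about the bolt's axis, rad: 0 upright, growing as it lies over to the chamber's -x side; stops -0.05 and 0.70 (fully down); about 1 N of friction at its grip, stays where left. Away from the notches the lip stops the stem: the grip then moves only 4 to 10 mm to -x from upright; in a notch it lies right over.
- knob_grip (a point): Centre of the knob's black drum grip (22 mm diameter, 26 mm long, flat ends, lying along the chamber's y) on its steel stem (8 mm), 60 mm from the bolt's axis: straight above it when upright; when fully down 39 mm to -x and 46 mm above it. Grip its flat ends along the stem's line, fingers closing along the chamber's y (both sides free), and tilt the gripper with the knob, or it slips.
- console: Low grey key console, fixed, 100 (x) x 190 (y) x 40 mm high, with three keys in a row along its y, 58 mm apart, on 44 mm square bases; which key is in which place varies. Origin: centre of the underside.
- round_top (a point): Centre of the top face of the round key (24 mm diameter), white plastic, 60 mm above the bench when up. Its z points up.
- square_top (a point): Centre of the top face of the square key (24 x 24 mm), white plastic, 60 mm above the bench when up.
- oblong_top (a point): Centre of the top face of the oblong key (34 x 12 mm), white plastic, 60 mm above the bench when up. Not to be pressed.
- key_round (a joint): Travel of the round key downwards, m: 0 up, 0.005 fully down; sprung, 1.5 N to start and 5 N fully down; springs back by itself.
- key_square (a joint): The same for the square key.
- key_oblong (a joint): The same for the oblong key.
- jig: Bystander: loose aluminium and steel screw jig, 60 x 60 mm, 106 mm tall, beyond the chamber. Origin: centre of the underside.
- jar: Bystander: loose jar, 48 mm diameter, 60 mm tall, beyond the console. Origin: centre of the underside.
- screwdriver: Bystander: loose screwdriver lying on the bench beyond the work, between the jig and the jar. Origin: under its middle.

How it is judged (in metres and radians):
On the way, in this order (a step that is already met when the one before it is completed fails the run):
1. the bolt is through the keeper and its knob lies down in the locking notch (value of joint bolt above 0.032 m and value of joint knob above 0.55 rad), for 0.2 s.
2. the round key is pressed (all of step 1 and value of joint key_round above 0.003 m), for 0.03 s.
3. the round key is let up again (value of joint key_round below 0.001 m), for 0.03 s.
4. the square key is pressed (all of step 1 and value of joint key_square above 0.003 m), for 0.03 s.
At the end, for the whole second after the job is handed in: Bolt over 32 mm along, through its keeper, knob down past 0.55 rad in the locking notch, at rest; round then square key pressed (over 3 mm) after that; all keys up (within 1 mm); jig, jar and screwdriver within 20 mm of where they stood (all of step 1 and value of joint each of key_round, key_square, key_oblong below 0.001 m and velocity of joint bolt below 0.01 m/s and velocity of joint knob below 0.1 rad/s and distance of each of jig, jar, screwdriver from where it was at the start of the episode below 0.02 m); the robot touches nothing.
It fails at once if the round or square key is pressed (over 2 mm) while the bolt is not locked (value of joint any of key_round, key_square above 0.002 m and not (value of joint bolt above 0.03 m and value of joint knob above 0.45 rad)).
It fails at once if the oblong key is pressed (over 2 mm) (value of joint key_oblong above 0.002 m).
It fails at once if two keys are down at once (value of joint each of key_round, key_square above 0.002 m).
It fails at once if the jig, the jar or the screwdriver is pushed out of its place (over 20 mm) (distance of any of jig, jar, screwdriver from where it was at the start of the episode above 0.02 m).
It also fails if it takes over 64 s, if anything falls off the work surface, if the arm or the gripper's body presses on something with over 40 N, if the wrist force passes 120 N, or if a joint passes its speed limit or range.

## Working session

There is one attempt and no reset: what is moved stays moved. The work goes in short steps, Python scripts to look and compute and a tool call to move; the robot and the scene stay as the last step left them, time stands still between calls to the robot, and variables do not carry over. Pictures are saved under pics/ and viewed, at most 10 in all, crops included, and the job is handed in when it is done.

Besides the shell and the picture viewer there is one more tool, called by a JSON object that holds its "method" and its "body". send_rows: Moves the arm, as the interface text tells. Its arguments: {"type":"object","properties":{"increments":{"type":"array"},"jaw":{"type":"number"}},"required":["increments"]}

```bash
mkdir -p pics; cat > h.py <<'E'
import numpy as np, cv2
from plant import ctrl
def cam(n):
    c=ctrl.calibration(n); return c
def rot(c):
    a=np.array(c['attitude'],float)
    if a.shape==(3,3): return a
    if a.size==4: raise Exception(a)
    from scipy.spatial.transform import Rotation as R
    return R.from_euler('xyz',a,degrees=True).as_matrix()
def ray(c,px):
    r,q=px; K=np.array(c['mtx']); v=np.linalg.inv(K)@[q,r,1]
    return np.array(c['eye']),rot(c)@np.array([v[0],-v[1],-v[2]])
def onz(c,px,z):
    e,d=ray(c,px); return e+d*(z-e[2])/d[2]
def proj(c,p):
    v=rot(c).T@(np.array(p)-np.array(c['eye'])); u=np.array(c['mtx'])@[v[0],-v[1],-v[2]]; return u[1]/u[2],u[0]/u[2]
E
python3 - <<'E'
from h import *
o=ctrl.get_obs(); print(o, ctrl.grasp_offset)
Z=dict(bolt_axis=.076,keeper=.076,knob_grip=.122,round_top=.06,square_top=.06,oblong_top=.06,chamber=0,console=0,jig=0,jar=0,screwdriver=0)
for n in ['scene','top']:
    c=cam(n); print(n,c)
    im=ctrl.snapshot(n); cv2.imwrite(f'pics/{n}0.png',im[:,:,::-1])
    for t,z in Z.items():
        for d in ctrl.spot_point(t,n)[:2]:
            print(t,round(d['conf'],2),np.round(d['pixel'],1),np.round(onz(c,d['pixel'],z),4))
E
```

```text
{'clock': 0.0, 'joint_pos': array([-4.76631925e+01,  2.05920977e+01,  6.34837058e-01, -1.98593981e-02,
       -7.01358540e+01, -1.65069312e+01]), 'qvel': array([-0.00449527, -0.07633796, -0.00975634,  0.04369437,  0.01587882,
       -0.03109073]), 'tau': array([ 9.60592624e-04, -5.82714808e+01,  2.93067062e+01,  6.99717969e+00,
        7.08267806e-03, -1.63276868e-04]), 'tool_pos': array([ 0.29386586, -0.60714114,  0.22562411]), 'orientation': array([ 1.79905418e+02, -8.55963446e-03, -1.54176880e+02]), 'force': array([0.46910916, 0.39033548, 0.9049696 ]), 'moment': array([-0.01350743,  0.0362952 ,  0.03885755]), 'gripper_force': 0.0, 'opening': 0.08787355044109033} 0.0188
scene {'mtx': array([[402.72506583,   0.        , 255.54513876],
       [  0.        , 402.72506583, 183.45053841],
       [  0.        ,   0.        ,   1.        ]]), 'eye': array([1.03391598, 0.24779063, 0.81255197]), 'attitude': array([ 34.02070759,   0.3957849 , 121.58961385])}
bolt_axis 0.63 [184.6 323.6] [0.5378 0.1125 0.076 ]
keeper 0.59 [212.6 365.1] [0.5564 0.2182 0.076 ]
keeper 0.42 [245.3 203.4] [ 0.7945
[... 909 characters left out ...]
7.7554557 ])}
bolt_axis 0.98 [258.9 197. ] [0.5321 0.109  0.076 ]
keeper 0.93 [251.8 144.4] [0.5614 0.216  0.076 ]
knob_grip 0.74 [274.3 190.1] [0.5013 0.119  0.122 ]
knob_grip 0.37 [261.7 178.3] [0.5284 0.1395 0.122 ]
round_top 0.46 [233.6 365.1] [ 0.5378 -0.251   0.06  ]
square_top 0.41 [244.5 341.6] [ 0.5218 -0.197   0.06  ]
oblong_top 0.73 [240.4 362.9] [ 0.5242 -0.2435  0.06  ]
oblong_top 0.69 [225.6 395.8] [ 0.5458 -0.3198  0.06  ]
chamber 0.83 [261.  177.2] [0.5389 0.1644 0.    ]
jig 0.93 [167.  182.4] [0.7575 0.1316 0.    ]
jar 0.68 [165.  308.9] [ 0.7215 -0.1679  0.    ]
screwdriver 0.66 [153.1 260.3] [ 0.7667 -0.0572  0.    ]
screwdriver 0.38 [244.2 342.4] [ 0.5256 -0.2126  0.    ]
```

View pics/scene0.png

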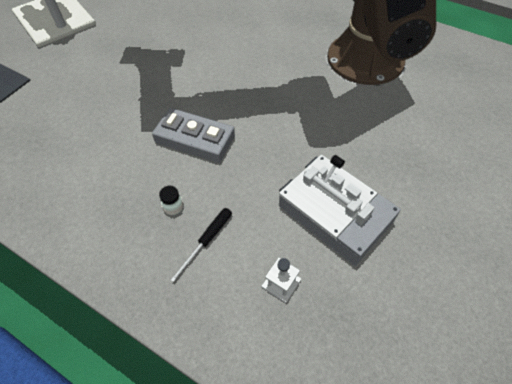

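View pics/top0.png

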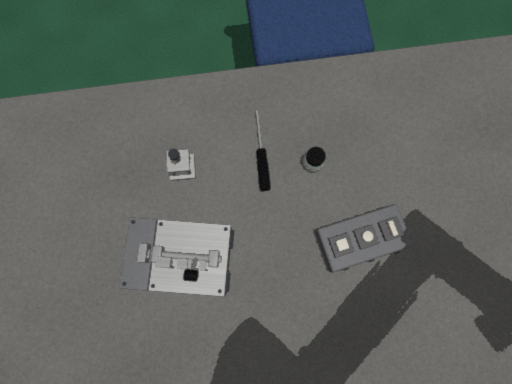

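The scene picture shows the chamber at about (340,205) and the console keys at (172,121) oblong, (192,126) round and (212,132) square. The top picture agrees, with the bolt knob at about (190,274) and keys at (391,229), (367,237) and (342,245). Next I'll work out the yaws and enlarge the chamber.

```bash
python3 - <<'E'
from h import *
im=cv2.imread('pics/top0.png'); cv2.imwrite('pics/topc.png',cv2.resize(im[210:305,110:245],None,fx=5.5,fy=5.5,interpolation=cv2.INTER_CUBIC))
c=cam('top'); s=cam('scene')
ctrl.snapshot('top')
for t,z in (('chamber',.06),('console',.04)):
    m=ctrl.trace(t,'top')[0]; pts=np.argwhere(m['mask'])[:,:]
    w=np.array([onz(c,p,z)[:2] for p in pts],np.float32)
    print(t,m['conf'],cv2.minAreaRect(w*1000))
def tri(a,b):
    e1,d1=ray(c,a); e2,d2=ray(s,b); d1/=np.linalg.norm(d1); d2/=np.linalg.norm(d2)
    A=np.stack([d1,-d2],1); t=np.linalg.lstsq(A,e2-e1,rcond=None)[0]; return (e1+d1*t[0]+e2+d2*t[1])/2
print(tri((258.9,197),(184.6,323.6)),tri((251.8,144.4),(212.6,365.1)),tri((274.3,190.1),(160.5,335.7)))
# key centroid of bright blobs, top
g=im.max(2); k,l,st,ce=cv2.connectedComponentsWithStats((g[220:260,325:402]>185).astype(np.uint8))
for i in range(1,k):
    if st[i,4]>15: print(st[i],onz(c,(ce[i][1]+220,ce[i][0]+325),.06))
E
```

```text
chamber 0.7 ((545.0570068359375, 151.37298583984375), (231.41465759277344, 153.60150146484375), 77.70346069335938)
console 0.63 ((530.155517578125, -252.10739135742188), (101.9568099975586, 193.57359313964844), 9.433955192565918)
[0.53250891 0.11056442 0.06779435] [0.56026811 0.21664238 0.08054693] [0.50159749 0.11727125 0.12590767]
[64  1  9 14 55] [ 0.54217089 -0.31264966  0.06      ]
[38 11 10 10 74] [ 0.5324868  -0.25562824  0.06      ]
[12 19 12 12 97] [ 0.52226576 -0.19855635  0.06      ]
```

View pics/topc.png

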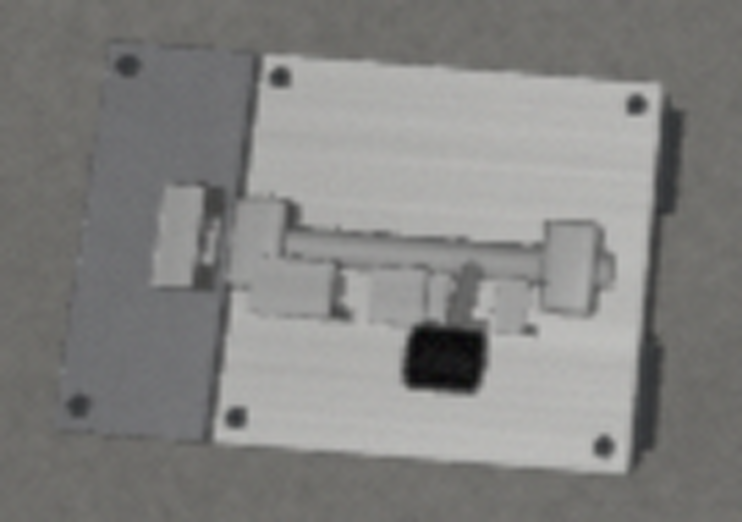

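The crop shows the locking notch as a gap at about (352,290), the stem in the parking gap at about (462,290), and the drum at about (445,357). Now I'll move toward the chamber.

{"method": "send_rows", "body": {"increments": [[[0.15, 0.25, 0, -0.11], [0.2, 0.5, 0, -0.22], [0.25, 0.75, 0, -0.33], [0.3, 1, 0, -0.443]]], "jaw": 1}}

```text
clock: 1.85
tool_pos: [0.3543, -0.4061, 0.2266]
orientation: [-180.0, 0.0, 167.4]
force: [0.2, 0.1, 0.2]
opening: 0.0873
gripper_force: 0.0
```

{"method": "send_rows", "body": {"increments": [[[0.05, 0.25, 0, 0], [0.1, 0.5, 0, 0], [0.2, 0.75, 0, 0], [0.3, 1, 0, 0]]]}}

```text
clock: 2.35
tool_pos: [0.4144, -0.206, 0.2271]
orientation: [180.0, 0.1, 167.7]
force: [0.8, -0.5, 0.6]
opening: 0.0877
gripper_force: 0.0
```

{"method": "send_rows", "body": {"increments": [[[0.1, 0.25, 0, 0], [0.2, 0.5, 0, 0], [0.3, 0.75, 0, 0], [0.4, 1, 0, 0], [0.4, 1, 0, 0]]]}}

```text
clock: 2.98
tool_pos: [0.4952, -0.0047, 0.2265]
orientation: [180.0, 0.0, 168.0]
force: [-0.0, -0.6, 0.3]
opening: 0.0877
gripper_force: 0.0
```

{"method": "send_rows", "body": {"increments": [[[0, 0.25, 0, 0], [0, 0.4, 0, 0], [0, 0.52, 0.1, 0], [0, 0.52, 0.1, 0], [0, 0.52, 0.1, 0], [0, 0.52, 0.1, 0]]]}}

```text
clock: 3.72
tool_pos: [0.4937, 0.0954, 0.2461]
orientation: [-180.0, -0.0, 167.7]
force: [-0.1, -0.1, -1.4]
opening: 0.0875
gripper_force: 0.0
```

```bash
python3 - <<'E'
from h import *
o=ctrl.get_obs(); print(o['clock'],o['tool_pos'],o['orientation'],o['joint_pos'],o['force'])
c=cam('wrist'); print(c)
im=ctrl.snapshot('wrist'); cv2.imwrite('pics/w0.png',im[:,:,::-1])
for t,z in dict(bolt_axis=.076,keeper=.076,knob_grip=.122,chamber=0).items():
    for d in ctrl.spot_point(t,'wrist')[:2]: print(t,round(d['conf'],2),np.round(d['pixel'],1),np.round(onz(c,d['pixel'],z),4))
t=cam('top')
print('notch top',onz(t,(210+290/5.5,110+352/5.5),.104),'drum',onz(t,(274.9,190.9),.126))
E
```

```text
3.725 [0.49367662 0.09544033 0.24605224] [-1.79972565e+02 -4.07783275e-02  1.67693604e+02] [ 3.33571895e+01  3.42464272e+00 -1.87796492e+01 -1.07898271e-02
 -6.78438301e+01 -1.35659503e+02] [-0.05675103 -0.09085291 -1.39181513]
{'mtx': array([[323.51420895,   0.        , 255.41610692],
       [  0.        , 323.51420895, 190.33630465],
       [  0.        ,   0.        ,   1.        ]]), 'eye': array([0.42972839, 0.1089715 , 0.40319157]), 'attitude': array([-1.41563143e+01, -2.49017005e-02,  7.77012772e+01])}
bolt_axis 0.66 [212.5 276.9] [0.539  0.1086 0.076 ]
bolt_axis 0.57 [191.1 309.8] [0.5233 0.1468 0.076 ]
keeper 0.89 [208.  383.9] [0.5582 0.2202 0.076 ]
knob_grip 0.58 [187.  283.5] [0.5014 0.1192 0.122 ]
knob_grip 0.19 [206.2 384.7] [0.5386 0.2055 0.122 ]
chamber 0.91 [193.3 309.1] [0.5477 0.1542 0.    ]
notch top [0.52880299 0.15150616 0.104     ] drum [0.49979054 0.11695339 0.126     ]
```

View pics/w0.png

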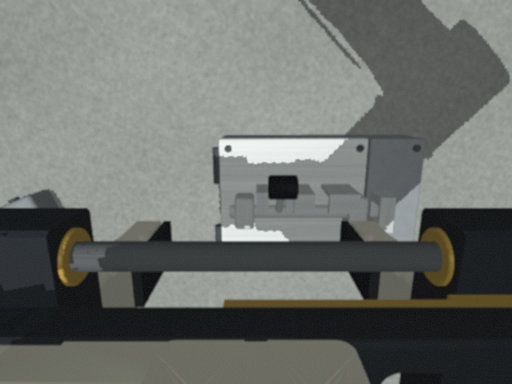

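The wrist picture shows the drum at (283,187), level with the image, so the yaw is right. The locking gap is at about (320,197). Now I'll descend over the drum and close.

{"method": "send_rows", "body": {"increments": [[[0.036, 0.113, 0, 0], [0.036, 0.113, -0.2, 0], [0.036, 0.113, -0.4, 0], [0.036, 0.113, -0.55, 0], [0.036, 0.113, -0.65, 0], [0.036, 0.113, -0.7, 0], [0.036, 0.113, -0.7, 0], [0.036, 0.113, -0.7, 0]]]}}

```text
clock: 4.97
tool_pos: [0.5019, 0.1195, 0.1074]
orientation: [180.0, 0.1, 167.8]
force: [0.3, -0.9, 0.2]
opening: 0.0874
gripper_force: 0.0
```

{"method": "send_rows", "body": {"increments": [[[0, 0, 0, 0], [0, 0, 0, 0], [0, 0, 0, 0], [0, 0, 0, 0], [0, 0, 0, 0], [0, 0, 0, 0], [0, 0, 0, 0], [0, 0, 0, 0]]], "jaw": 0}}

```text
clock: 5.98
tool_pos: [0.5012, 0.119, 0.1065]
orientation: [-180.0, -0.0, 167.8]
force: [-0.1, -1.2, 0.4]
opening: 0.0259
gripper_force: 30.0
```

{"method": "send_rows", "body": {"increments": [[[0.021, -0.0046, 0.0165, 0], [0.042, -0.0092, 0.03, 0], [0.065, -0.0142, 0.042, 0], [0.0884, -0.0193, 0.0525, 0], [0.113, -0.0247, 0.06, 0], [0.1378, -0.03, 0.066, 0], [0.16, -0.035, 0.069, 0], [0.183, -0.04, 0.0705, 0], [0.183, -0.04, 0.0705, 0], [0.183, -0.04, 0.0705, 0]]]}}

```text
clock: 7.22
tool_pos: [0.5379, 0.1107, 0.1207]
orientation: [-180.0, 0.0, 167.7]
force: [-3.5, -0.6, -2.1]
opening: 0.0258
gripper_force: 30.0
```

```bash
python3 - <<'E'
from h import *
o=ctrl.get_obs(); print(o['tool_pos'],o['force'],o['moment'],o['opening'])
im=ctrl.snapshot('wrist'); cv2.imwrite('pics/w1.png',cv2.resize(im[150:270,180:440,::-1],None,fx=3,fy=3,interpolation=cv2.INTER_CUBIC))
E
```

```text
[0.53789063 0.11070038 0.12074818] [-3.45507763 -0.6223358  -2.07726594] [-0.20876207  1.38209914 -0.01313885] 0.025804133884996618
```

View pics/w1.png

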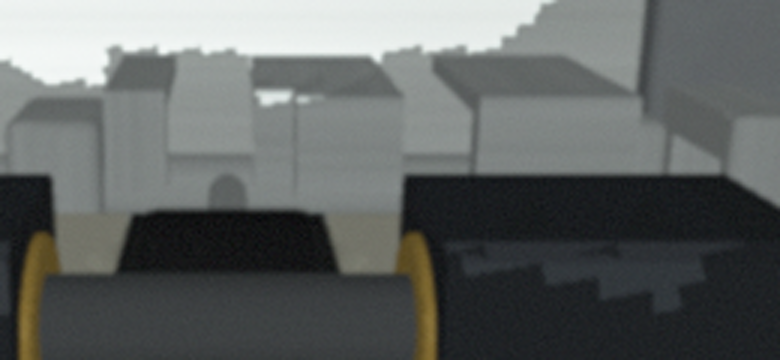

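```bash
python3 - <<'E'
from h import *
c=cam('wrist'); o=ctrl.get_obs(); u=np.array([.213,.977])
for x in (105,167,297,403,477,640):
    p=onz(c,(150+130/3,180+x/3),.104); print(x,p, 1000*(p[:2]-o['tool_pos'][:2])@u)
E
```

```text
105 [0.5137273  0.09263964 0.104     ] -22.8067958329031
167 [0.51616319 0.10386094 0.104     ] -11.32473615744138
297 [0.52127126 0.12739202 0.104     ] 12.753150758545392
403 [0.52543686 0.14658146 0.104     ] 32.388496091936794
477 [0.52834521 0.15997921 0.104     ] 46.097578245354136
640 [0.53475229 0.18949441 0.104     ] 76.29863754613338
```

The enlarged wrist picture shows the knob held upright. The locking gap runs from about x=403 to 477, with its middle 39 mm ahead. Now I'll slide the bolt.

{"method": "send_rows", "body": {"increments": [[[0.007, 0.032, 0, 0], [0.014, 0.064, 0, 0], [0.021, 0.096, 0, 0], [0.028, 0.128, 0, 0], [0.035, 0.16, 0, 0], [0.042, 0.192, 0, 0], [0.042, 0.192, 0, 0], [0.042, 0.192, 0, 0]]]}}

```text
clock: 8.28
tool_pos: [0.5466, 0.1505, 0.1207]
orientation: [179.9, 0.0, 167.8]
force: [-4.5, 2.3, 0.3]
opening: 0.0256
gripper_force: 30.0
```

{"method": "send_rows", "body": {"increments": [[[-0.023, 0.005, -0.0015, 0], [-0.0452, 0.01, -0.0045, 0], [-0.07, 0.0153, -0.01, 0], [-0.0946, 0.0207, -0.018, 0], [-0.0946, 0.0207, -0.018, 0], [-0.0946, 0.0207, -0.018, 0]]]}}

```text
clock: 9.02
tool_pos: [0.5298, 0.1543, 0.1184]
orientation: [179.8, 0.3, 167.8]
force: [5.1, -3.0, 0.2]
opening: 0.026
gripper_force: 30.0
```

{"method": "send_rows", "body": {"increments": [[[-0.024, 0.005, -0.0105, 0], [-0.048, 0.0105, -0.023, 0], [-0.07, 0.015, -0.037, 0], [-0.096, 0.021, -0.055, 0], [-0.096, 0.021, -0.057, 0], [-0.096, 0.021, -0.057, 0], [-0.096, 0.021, -0.057, 0]]]}}

```text
clock: 9.9
tool_pos: [0.5089, 0.1587, 0.1065]
orientation: [179.9, 0.1, 167.8]
force: [1.3, 1.7, 6.1]
opening: 0.0254
gripper_force: 30.0
```

```bash
python3 - <<'E'
from h import *
o=ctrl.get_obs(); print(o['tool_pos'],o['force'],o['moment'],o['opening'])
c=cam('wrist');im=ctrl.snapshot('wrist'); cv2.imwrite('pics/w2.png',cv2.resize(im[130:270,180:440,::-1],None,fx=3,fy=3,interpolation=cv2.INTER_CUBIC))
E
```

```text
[0.50890301 0.15868079 0.1065032 ] [1.34871838 1.73477976 6.0905937 ] [ 0.33305753 -0.59610599  0.00360178] 0.025368338464217103
```

View pics/w2.png

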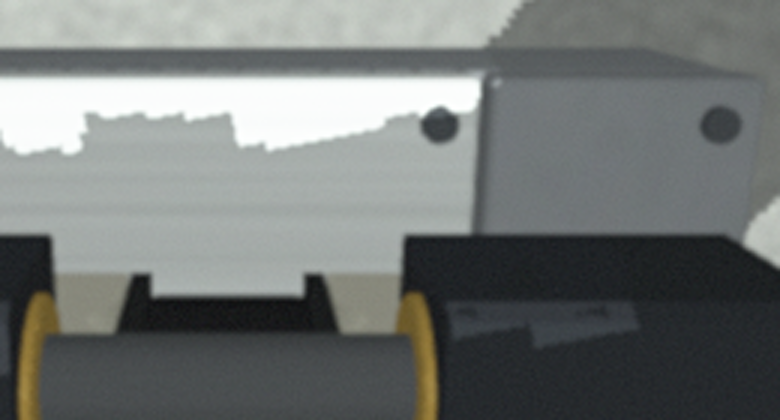

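The arc is complete: the TCP sits at the same height and offset as the parked grip, 40 mm along +y. Now I'll release, rise and check.

{"method": "send_rows", "body": {"increments": [[[0, 0, 0, 0], [0, 0, 0, 0], [0, 0, 0, 0], [0, 0, 0, 0], [0, 0, 0, 0], [0, 0, 0, 0]]], "jaw": 0.8}}

```text
clock: 10.7
tool_pos: [0.5081, 0.1577, 0.1056]
orientation: [-180.0, -0.0, 167.8]
force: [-0.3, -0.4, 0.1]
opening: 0.0696
gripper_force: 0.0
```

{"method": "send_rows", "body": {"increments": [[[0, 0, 0.1, 0], [0, 0, 0.3, 0], [0, 0, 0.6, 0], [0, -0.3, 0.7, 0], [0, -0.6, 0.7, 0], [0, -0.9, 0.7, 0], [0, -0.9, 0.7, 0]]]}}

```text
clock: 11.58
tool_pos: [0.5075, -0.0255, 0.2458]
orientation: [-180.0, 0.0, 167.5]
force: [-0.6, -0.3, -0.3]
opening: 0.0702
gripper_force: 0.0
```

```bash
python3 - <<'E'
from h import *
o=ctrl.get_obs(); print(o['clock'],o['tool_pos'],o['joint_pos'],o['force'])
c=cam('top');im=ctrl.snapshot('top'); cv2.imwrite('pics/t2.png',cv2.resize(im[210:305,110:245,::-1],None,fx=5.5,fy=5.5,interpolation=cv2.INTER_CUBIC))
for d in ctrl.spot_point('knob_grip','top')[:2]: print(d['conf'],d['pixel'],onz(c,d['pixel'],.122))
E
```

```text
11.575 [ 0.50752559 -0.02554016  0.24581872] [ 1.92992911e+01  3.93829618e+00 -1.82583328e+01  7.12278983e-03
 -6.78045785e+01 -1.21816157e+02] [-0.58878469 -0.29021979 -0.31016766]
```

View pics/t2.png

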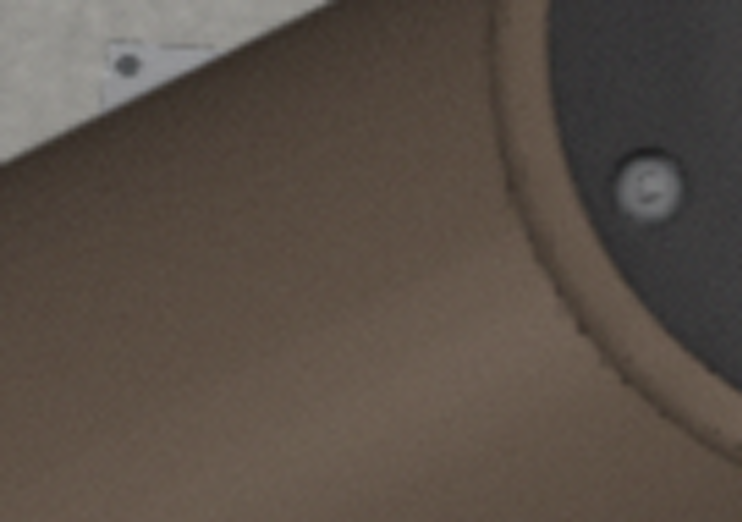

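The arm hides the bolt in that picture. I'll move over the round key, shut the fingers, and look again from there.

{"method": "send_rows", "body": {"increments": [[[0.03, -0.3, 0, 0], [0.06, -0.6, 0, 0], [0.1, -0.9, 0, 0], [0.127, -1, 0, 0], [0.127, -1, 0, 0]]], "jaw": 0}}

```text
clock: 12.3
tool_pos: [0.534, -0.2223, 0.2449]
orientation: [-180.0, -0.1, 167.7]
force: [0.3, 0.4, 0.0]
opening: 0.0258
gripper_force: 0.0
```

{"method": "send_rows", "body": {"increments": [[[0, -0.15, 0, 0], [0, -0.15, -0.2, 0], [0, -0.15, -0.4, 0], [0, -0.15, -0.5, 0], [0, -0.15, -0.5, 0], [0, -0.15, -0.5, 0]]]}}

```text
clock: 13.05
tool_pos: [0.5346, -0.2513, 0.1469]
orientation: [-180.0, 0.1, 167.9]
force: [0.2, -0.2, -0.2]
opening: 0.0007
gripper_force: 0.0
```

```bash
python3 - <<'E'
from h import *
o=ctrl.get_obs(); print(o['clock'],o['tool_pos'],o['joint_pos'],o['opening'])
w=cam('wrist');iw=ctrl.snapshot('wrist')
for t in ('round_top','square_top','oblong_top'):
    for d in ctrl.spot_point(t,'wrist')[:2]: print(t,d['conf'],d['pixel'],onz(w,d['pixel'],.06))
b=ctrl.snapshot('scene')
for d in ctrl.spot_point('knob_grip','scene')[:2]: print(d['conf'],d['pixel'],onz(cam('scene'),d['pixel'],.122))
a=ctrl.snapshot('top')
f=lambda i,r:cv2.resize(i[r[0]:r[1],r[2]:r[3],::-1],(390,290),interpolation=cv2.INTER_CUBIC)
cv2.imwrite('pics/m3.png',np.vstack([np.hstack([f(a,(210,305,110,245)),f(b,(140,265,270,410))]),np.hstack([f(iw,(0,384,0,512)),f(b,(90,180,135,255))])]))
E
```

```text
13.05 [ 0.53456833 -0.25129787  0.14687948] [-6.21825804e+00  1.62698503e+01 -1.65759015e+01  2.11261618e-02
 -5.70673741e+01 -9.59385965e+01] 0.0007415419708746282
round_top 0.75 [198.3, 250.2] [ 0.53641853 -0.25613557  0.06      ]
square_top 0.62 [164.6, 320.3] [ 0.52160203 -0.19815748  0.06      ]
oblong_top 0.64 [221.3, 186.6] [ 0.54434531 -0.30978188  0.06      ]
0.76 [172.0, 349.7] [0.51151374 0.15363294 0.122     ]
```

View pics/m3.png

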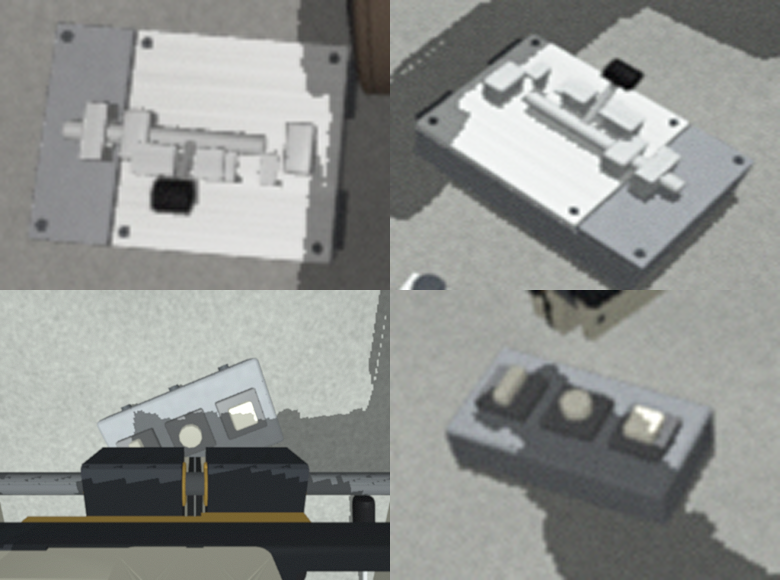

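The composite shows the bolt through the keeper, with the drum at (173,195) and its stem down between the lip plates. The round key is right under the shut fingertips. Now I'll press it.

{"method": "send_rows", "body": {"increments": [[[0, -0.02, -0.2, 0], [0, -0.02, -0.35, 0], [0, -0.02, -0.4, 0], [0, -0.02, -0.43, 0], [0, -0.02, -0.445, 0], [0, -0.02, -0.455, 0], [0, -0.02, -0.457, 0], [0, -0.02, -0.457, 0]]]}}

```text
clock: 14.4
tool_pos: [0.5339, -0.2564, 0.0553]
orientation: [-180.0, 0.1, 167.8]
force: [-2.7, -0.5, 6.6]
opening: 0.0002
gripper_force: 3.0
```

Force is 6.6 N at z = 0.055, so the round key is fully down. I'll let it up, then press the square key.

{"method": "send_rows", "body": {"increments": [[[0, 0, 0.05, 0], [0, 0, 0.2, 0], [0, 0, 0.25, 0], [0, 0, 0.25, 0], [-0.03, 0.15, 0.25, 0], [-0.06, 0.292, 0.25, 0], [-0.06, 0.292, 0.25, 0], [-0.06, 0.292, 0.25, 0]]]}}

```text
clock: 15.4
tool_pos: [0.5215, -0.1979, 0.1038]
orientation: [-180.0, -0.0, 167.8]
force: [0.4, -0.6, 0.2]
opening: 0.0003
gripper_force: 0.0
```

{"method": "send_rows", "body": {"increments": [[[0, 0, -0.12, 0], [0, 0, -0.2, 0], [0, 0, -0.225, 0], [0, 0, -0.24, 0], [0, 0, -0.248, 0], [0, 0, -0.251, 0], [0, 0, -0.251, 0]]]}}

```text
clock: 16.27
tool_pos: [0.5212, -0.1982, 0.0552]
orientation: [-180.0, 0.0, 167.8]
force: [-4.9, -1.2, 9.7]
opening: 0.0001
gripper_force: 4.8
```

{"method": "send_rows", "body": {"increments": [[[0, 0, 0.05, 0], [0, 0, 0.2, 0], [0, 0, 0.4, 0], [0, 0, 0.6, 0], [0, 0, 0.6, 0], [0, 0, 0.6, 0], [0, 0, 0.6, 0]]]}}

```text
clock: 17.15
tool_pos: [0.521, -0.1977, 0.1731]
orientation: [-180.0, -0.1, 167.8]
force: [0.4, 0.8, -0.5]
opening: 0.0005
gripper_force: 0.0
```

```bash
python3 - <<'E'
from h import *
o=ctrl.get_obs(); print(o['clock'],o['tool_pos'],o['force'],o['qvel'])
ctrl.snapshot('scene')
for t,z in (('knob_grip',.122),('jig',0),('jar',0),('screwdriver',0)):
    for d in ctrl.spot_point(t,'scene')[:1]: print(t,d['conf'],onz(cam('scene'),d['pixel'],z))
print(ctrl.close_job())
E
```

```text
17.15 [ 0.52102625 -0.19767008  0.17313403] [ 0.39978767  0.84334433 -0.53309504] [-0.12641212  0.35607189 -0.01932956  0.15810775 -0.07538442  0.01814941]
knob_grip 0.64 [0.50449355 0.15918426 0.122     ]
jig 0.69 [0.75721658 0.1337504  0.        ]
jar 0.64 [ 0.73346392 -0.17126982  0.        ]
screwdriver 0.67 [ 0.77683186 -0.05862751  0.        ]
the job is handed in; nothing more can be done
None
```

The job is handed in at about 17 s, verdict not reported: the bolt is through its keeper with the knob down in the locking notch, the round then the square key was pressed fully and released, the oblong key was never pressed, and the jig, jar and screwdriver were not touched.

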